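# Find the firm line under a floating chopping board and stand the pepper mill on it

### The arm

A 6-joint arm with a two-finger parallel gripper is mounted at the origin on a cart in front of the work surface, level with it; the furniture and walls round the work are solid. World frame = base frame: x ahead of the robot, y to its left, z up, the work surface at z = 0. Lengths are in m, angles in rad, forces in N, time in s.
With the tool pointing down it reaches from about 0.25 to 0.8 m from the base axis. Payload 8.5 kg.
Tool frame: the origin (TCP) lies at the very end of the fingers, on their centre line; the grasp point (between the pads) lies 19 mm behind it; z points along the fingers, y is the line along which they close (so a half turn about z gives the same grasp; the last joint's range is limited). The gripper opens to 85 mm and grips with 20 to 120 N. Pads are 22 mm wide; open, the fingers measure 114 mm over their backs; the gripper's body (76 mm by 85 mm) begins 54 mm behind the grasp point. The pads swing forward as they close: fully open they stand 13 mm farther back than shut.
Start: joints at [-1.235, 0.238, -0.013, 1.319, 0, 1.571], TCP at [0.173, -0.496, 0.231] pointing down, gripper open.
Joint ranges: [-2.66, 2.66], [-1.03, 1.9], [-1.14, 1.46], [-1.82, 2.27], [-1.45, 1.34], [-3.14, 3.14]. Speed limits (rad/s): [2.22, 2.22, 2.79, 3.14, 3.14, 3.14].

### API

Orientations are given as a unit quaternion [x, y, z, w].
In Python, from rig import manip, optics, finish_job gives the robot as it stands.
- The arm moves only by the shell command python3 -m handwheel 'ROWS'. ROWS is a JSON object of lists of equal length, an entry for each row: "gripper": the finger opening in m, from 0 to 0.0854; "travel": the shift along the tool's x, y, z in m, a list of three; "spin": the turn about the tool's z in rad. A call has 1 to 8 rows; each row shifts and turns the commanded pose from where the row before left it, along the tool's axes as they then stand; what a row does not reach is not made up. A row lasts 1/10 s, in which the tool goes at most 50 mm and 8.59 degrees, less where a joint would pass 70% of its speed; a pose out of reach is approached as far as the arm can. A call is refused whole if a number of a shift passes 0.05 or a number of a turn 0.15, either way. A call with a gripper value outside its range is refused whole. The fingers move at their own pace and stop on an object; the grip force is fixed at half the most. Time passes only in rows, so rows that do not move let the fingers close. It gives the time, the measured TCP pose, the force and the opening at its end, in the units of the state.
- manip.get_obs(): the state, without advancing time (a new reading comes with each control period).
- optics.camera(name): name is "side" or "top"; returns the picture (400x640x3 uint8, blue, green, red); there is no depth.
- optics.camera_model(name): a dict with "fovy" (degrees; the focal length in pixels is half the picture's height over the tangent of half this angle, whatever the lens; pixels are square), "cx", "cy" (the principal point, pixels), "rvec" (rotation vector, rad) and "tvec" (3), from world to camera coordinates, as OpenCV has them. Camera axes: x right, y down, z forward; pixel columns grow to the right and rows downward; lengths in m; the calibration is good to about 2 mm. A picture is of the moment at which its call begins. camera_model takes no time and is no camera call.
- finish_job(): hands the job in, once; it reports no verdict.
Trained networks look in the newest picture that a camera, given by its name, has taken for a name from the list of things; names that differ only in an ending like _2 or _b are one class to them, and where a whole thing is asked for, a point or a joint stands for the part that bears it (a point fixed in the world has none). Each returns a list of dicts, best first, with "conf" (0 to 1); they miss things now and then, are a little off and sometimes report something else, mostly with a low value. They report only what shows in the picture. A call takes as long as a camera call. They do not tell look-alikes from the thing itself.
- optics.spot_in(camera, target): "centre" ([column, row] in pixels, amid what is visible of it).
- optics.trace(camera, target): "pixels" (400x640 bool, what is visible of it) and "centre" ([column, row] in pixels, amid what is visible of it).
The state is a dict: "time": time; "joint_positions": joint angles; "dq": joint speeds; "effort": joint torques, N m; "ee_pos": TCP position; "orientation": TCP orientation; "ft_force": force on the tool from outside, world axes, zero at the start; "wrist_torque": the same for the moment, N m; "gripper_width": finger opening in m.
Only numpy, scipy, OpenCV 4.12 (cv2) and the standard library are available. Lean on these libraries where they do the work, as an engineer would, in place of code of your own. Each camera call takes 0.05 s, during which the arm holds its last target. There are 200 camera calls.

### The job

The chopping board in the crumb tray floats on soft pads and tips wherever it is loaded, except over one hard crossbar hidden underneath. Feel along the board with the closed fingertips to find the bar, and check it by pressing there with about 6 N: the board must stay level; never push the fingers on the board with more than 20 N. Then pick up the pepper mill and stand it upright on the board over the bar, so that the board stays level under it, let go, and leave the other things where they are.

Things in the scene. Friction and masses are not known exactly. Their poses are not given: they have to be found in the camera images.
- tray: low open steel crumb tray, fixed to the worktop, 252 mm (its x) by 362 mm (its y), walls 40 mm high, 6 mm thick; origin at the centre of its underside, z up. On its floor, unseen under the board, a hard straight crossbar 24 mm wide and 200 mm long lies along the tray's x; its centre line is somewhere within 80 mm of the tray's middle along y.
- board: plain wooden chopping board lying inside the tray, 230 mm (its x) by 340 mm (its y) by 22 mm thick, standing 16 mm proud of the tray's walls; origin at the centre of its underside, z up. It rides on soft pads: it can sink and rock about its x axis (up to 0.09 rad either way), no more, and springs back level when released. With no load the bar is 0.3 mm short of carrying it.
- board_top (a point): centre of the board's top, axes as the board. Pressed away from the bar the board tips about the bar (1.2 to 2.2 N m per rad), so a fingertip held 4 mm below the rest height meets some 0.2 to 3 N near the board's ends and ever more, steeply, as it slides nearer the bar, alike from either side. Over the bar it is firm: 5 N per mm, no tipping.
- pepper_mill: brown wooden pepper mill, 170 mm tall, standing on the worktop left of the tray (0.27 to 0.37 kg): base 58 mm across, a rounded head 49 mm across from 123 to 159 mm above the base with a 12 mm knob on top; origin at the centre of its base, z up along it. Head and body are one piece.
- salt_shaker: bystander: small glass salt shaker with a metal cap, 44 mm across, 90 mm tall, origin at the centre of its base
- mug: bystander: cream mug, 101 mm tall, origin at the centre of its base
- spice_jar: bystander: spice jar with a black cap, 45 mm across, 105 mm tall, origin at the centre of its base
Mind the look-alikes: they are no part of the job. There is more than one size of the pepper_mill; the job needs the smallest.

How it is judged:
By the outcome, as a careful person would: the job done as asked, in the order asked, and still so for the second after the job is handed in, with the robot touching nothing.
It also fails if it takes over 67 s, if anything falls off the work surface, if the arm or the gripper's body presses on something with over 40 N, if the wrist force passes 120 N, or if a joint passes its speed limit or range.

## Working session

There is one attempt and no reset: what is moved stays moved. The work goes in short steps, Python scripts to look and compute and a shell command to move; the robot and the scene stay as the last step left them, time stands still between calls to the robot, and variables do not carry over. Pictures are saved under pics/ and viewed, on a budget of 10 in all, crops included, one or two more only if the job needs it, and the job is handed in when it is done.

```bash
mkdir -p pics; cat > h.py <<'E'
import numpy as np, cv2
from rig import manip, optics
def cam(n):
    m=optics.camera_model(n); f=200/np.tan(np.radians(m['fovy'])/2)
    K=np.array([[f,0,m['cx']],[0,f,m['cy']],[0,0,1]]); R=cv2.Rodrigues(np.array(m['rvec'],float))[0]
    return K,R,np.array(m['tvec'],float)
def ray(n,p,z):
    K,R,t=cam(n); c=-R.T@t; d=R.T@np.linalg.inv(K)@np.array([p[0],p[1],1]); return c+d*(z-c[2])/d[2]
def proj(n,X):
    K,R,t=cam(n); v=(R@np.atleast_2d(X).T).T+t; v=v@K.T; return v[:,:2]/v[:,2:]
E
python3 - <<'E'
from h import *
a=optics.camera('top');b=optics.camera('side')
cv2.imwrite('pics/1.png',a);cv2.imwrite('pics/2.png',b)
print(optics.camera_model('top'),optics.camera_model('side'))
for n in('top','side'):
  for o in('tray','board','pepper_mill','salt_shaker','mug','spice_jar'):
    print(n,o,[(np.round(d['centre']).tolist(),round(d['conf'],2)) for d in optics.spot_in(n,o)])
print(manip.get_obs())
E
```

```text
{'fovy': 54.20459313915233, 'cx': 316.53439052548885, 'cy': 200.40093828675342, 'rvec': array([ 2.32115297, -1.65912277,  0.28412975]), 'tvec': array([-0.19182118,  0.57401505,  0.77938938])} {'fovy': 46.53529271822497, 'cx': 311.5896144954993, 'cy': 194.26098462099762, 'rvec': array([ 1.98286786, -0.2689716 ,  0.13953426]), 'tvec': array([-0.56754071,  0.16506808,  1.08941831])}
top tray [([331.0, 284.0], 0.7), ([186.0, 232.0], 0.57)]
top board [([332.0, 282.0], 0.83)]
top pepper_mill [([251.0, 178.0], 0.79), ([196.0, 176.0], 0.78), ([184.0, 231.0], 0.7), ([411.0, 200.0], 0.34)]
top salt_shaker [([411.0, 199.0], 0.78), ([335.0, 284.0], 0.2)]
top mug [([364.0, 156.0], 0.81)]
top spice_jar [([313.0, 155.0], 0.78)]
side tray [([266.0, 251.0], 0.9)]
side board [([264.0, 244.0], 0.58)]
side pepper_mill [([242.0, 175.0], 0.98), ([304.0, 168.0], 0.76), ([280.0, 160.0], 0.73)]
side salt_shaker [([385.0, 247.0], 0.75)]
side mug [([386.0, 212.0], 0.61)]
side spice_jar [([357.0, 194.0], 0.97), ([245.0, 174.0], 0.35)]
{'time': 0.7, 'joint_positions': array([-1.23500264e+00,  2.38145954e-01, -1.34958763e-02,  1.31921211e+00,
        1.90729284e-06,  1.57079367e+00]), 'dq': array([-0.00040543,  0.00047875, -0.00134039,  0.00260529,  0.00105139,
       -0.00037764]), 'effort': array([ 1.06505166e-03, -5.38422239e+01,  3.46652555e+01,  2.33353385e-03,
        2.31106134e-05,  1.35660741e-05]), 'ee_pos': array([ 0.1729816 , -0.49563156,  0.2313062 ]), 'orientation': array([ 9.85938181e-01,  1.67110447e-01, -3.87318444e-06, -2.85586174e-05]), 'ft_force': array([-0.15142161,  0.76944836,  0.79837035]), 'wrist_torque': array([0.04503095, 0.03859598, 0.00056199]), 'gripper_width': 0.08549128664344842}
```

View pics/1.png

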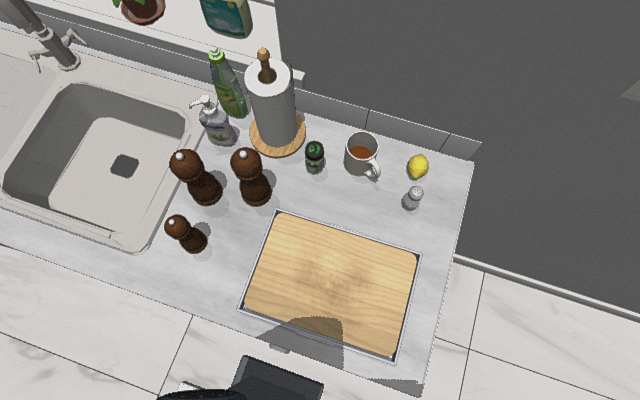

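View pics/2.png

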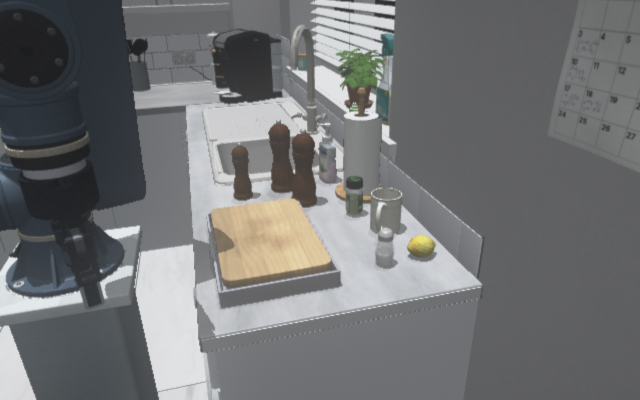

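Mills in the top view: (184,231), (196,176) and (251,178); in the side view: (242,175), (280,160) and (304,168). The one at top (184,231) / side (242,175) is clearly the smallest. I'll measure it and the board next.

```bash
cat > m.py <<'E'
from h import *
from scipy.optimize import least_squares
a=optics.camera('top');b=optics.camera('side')
def outline(x,y,s=1):
    prof=[(0,.029),(.04,.022),(.09,.02),(.12,.02),(.123,.0235),(.14,.0245),(.157,.02),(.159,.006),(.17,.006)]
    th=np.linspace(0,2*np.pi,24)
    return np.array([(x+s*r*np.cos(t),y+s*r*np.sin(t),s*z) for z,r in prof for t in th])
T=[d for d in optics.trace('top','pepper_mill') if d['conf']>.5]
S=[d for d in optics.trace('side','pepper_mill') if d['conf']>.5]
for nm,L in(('top',T),('side',S)):
    for d in L:
        ys,xs=np.where(d['pixels']); print(nm,np.round(d['centre']),d['conf'],xs.min(),xs.max(),ys.min(),ys.max(),len(xs))
t=min(T,key=lambda d:np.hypot(*(np.array(d['centre'])-[184,231])))
s=min(S,key=lambda d:np.hypot(*(np.array(d['centre'])-[242,175])))
def box(p):return np.r_[p.min(0),p.max(0)]
def bm(d):
    ys,xs=np.where(d['pixels']);return np.r_[xs.min(),ys.min(),xs.max(),ys.max()]
g=ray('top',[192,240],0)
r=least_squares(lambda p:np.r_[box(proj('top',outline(*p)))-bm(t),box(proj('side',outline(*p)))-bm(s)],[g[0],g[1],1],x_scale=[.1,.1,1],loss='soft_l1')
print('mill x,y,scale',r.x,np.round(r.fun,1))
m=optics.trace('top','board')[0]['pixels'].astype(np.uint8)
c=max(cv2.findContours(m,0,1)[0],key=cv2.contourArea)[:,0]
w=np.array([ray('top',p,.056)[:2] for p in c])
print('board',cv2.minAreaRect((w*1000).astype(np.float32)), np.round(cv2.boxPoints(cv2.minAreaRect((w*1000).astype(np.float32)))))
for o,h in(('salt_shaker',.045),('mug',.05),('spice_jar',.05)):
    print(o,ray('top',optics.spot_in('top',o)[0]['centre'],h))
for p in([204,193],[255,193]):print('bigmill base',ray('top',p,0))
cr=np.hstack([cv2.resize(a[195:265,140:230],None,fx=4,fy=4),cv2.resize(b[100:215,220:330],(268,280))])
cv2.imwrite('pics/3.png',cr)
E
python3 m.py
```

```text
top [195. 177.] 0.9 169 222 148 206 1819
top [185. 233.] 0.89 164 206 215 253 1032
top [252. 176.] 0.85 230 271 147 206 1645
side [279. 162.] 0.88 268 293 120 192 1340
side [241. 175.] 0.76 232 252 143 200 852
side [303. 171.] 0.66 292 316 130 207 1510
mill x,y,scale [0.44213603 0.26056564 0.97617472] [-0.9  0.2  0.3  0.1  0.   0.8  1.4  0.4]
board ((453.908935546875, -82.15582275390625), (229.59103393554688, 338.4322814941406), 0.8196007013320923) [[ 337.   85.]
 [ 342. -253.]
 [ 571. -250.]
 [ 566.   89.]]
salt_shaker [ 0.70221252 -0.20734227  0.045     ]
mug [ 0.76957764 -0.06650061  0.05      ]
spice_jar [0.73423782 0.05531175 0.05      ]
bigmill base [0.56452475 0.29096587 0.        ]
bigmill base [0.6062666  0.16901163 0.        ]
```

View pics/3.png

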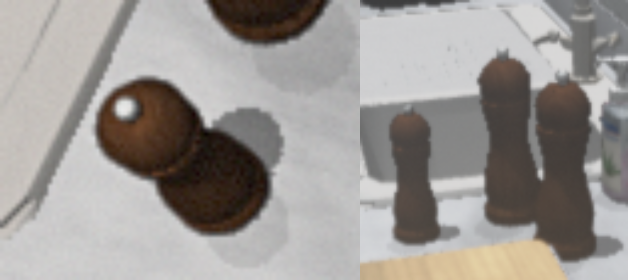

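Confirmed: the small mill is at about (0.442, 0.261), and its fitted scale is about 1. The board centre is (0.454, -0.082) with yaw about +0.015 rad. I'll close the fingers, align them and go above the board's right end.

```bash
python3 -m handwheel '{"gripper":[0,0,0],"travel":[[0,0,0],[0,0,0],[0,0,0]],"spin":[0.11,0.11,0.1]}'; python3 -m handwheel '{"gripper":[0,0,0,0,0,0,0,0],"travel":[[0.0355,-0.033,0],[0.0355,-0.033,0],[0.0355,-0.033,0],[0.0355,-0.033,0],[0.0355,-0.033,0],[0.0355,-0.033,0],[0.0355,-0.033,0],[0.0355,-0.033,0]],"spin":[0,0,0,0,0,0,0,0]}'; python3 -m handwheel '{"gripper":[0,0,0,0],"travel":[[0,0,0.04],[0,0,0.04],[0,0,0.04],[0,0,0]],"spin":[0,0,0,0]}'
```

```text
time: 1.4
ee_pos: [0.173, -0.4956, 0.2313]
orientation: [1.0, 0.006, -0.0, -0.0]
ft_force: [0.2, -0.6, -0.7]
gripper_width: 0.0438
time: 2.2
ee_pos: [0.454, -0.2255, 0.2315]
orientation: [1.0, 0.008, 0.0, 0.0]
ft_force: [0.1, -0.8, 0.6]
gripper_width: 0.0002
time: 2.6
ee_pos: [0.4499, -0.2254, 0.1072]
orientation: [1.0, 0.008, -0.004, -0.002]
ft_force: [-0.3, 0.1, 0.5]
gripper_width: 0.0001
```

```bash
python3 -m handwheel '{"gripper":[0,0],"travel":[[0,0,0.03],[0,0,0.015]],"spin":[0,0]}'; python3 -m handwheel '{"gripper":[0,0],"travel":[[0,0,0],[0,0,0]],"spin":[0,0]}';python3 -m handwheel '{"gripper":[0,0,0],"travel":[[0,0,0.005],[0,0,0.004],[0,0,0]],"spin":[0,0,0]}'; python3 -m handwheel '{"gripper":[0,0],"travel":[[0,-0.015,0],[0,0,0]],"spin":[0,0]}';  python3 -m handwheel '{"gripper":[0,0],"travel":[[0,-0.015,0],[0,0,0]],"spin":[0,0]}'
```

```text
time: 2.8
ee_pos: [0.4531, -0.2275, 0.0667]
orientation: [1.0, 0.008, 0.0, 0.0]
ft_force: [-0.5, -0.1, 0.5]
gripper_width: 0.0004
time: 3.0
ee_pos: [0.4536, -0.2277, 0.068]
orientation: [1.0, 0.008, 0.001, 0.0]
ft_force: [0.6, -0.5, 0.3]
gripper_width: 0.0003
time: 3.3
ee_pos: [0.4527, -0.2272, 0.0573]
orientation: [1.0, 0.008, 0.0, -0.0]
ft_force: [0.1, 1.1, -0.1]
gripper_width: -0.0001
time: 3.5
ee_pos: [0.4521, -0.2107, 0.0574]
orientation: [1.0, 0.008, -0.0, -0.0]
ft_force: [0.3, -0.2, -1.0]
gripper_width: -0.0003
time: 3.7
ee_pos: [0.4519, -0.1955, 0.0573]
orientation: [1.0, 0.008, -0.0, -0.0]
ft_force: [0.5, 0.0, -0.7]
gripper_width: 0.0
```

```bash
python3 -m handwheel '{"gripper":[0,0,0],"travel":[[0,0,0.004],[0,0,0],[0,0,0]],"spin":[0,0,0]}'; python3 -m handwheel '{"gripper":[0,0,0],"travel":[[0,-0.01,0],[0,0,0],[0,0,0]],"spin":[0,0,0]}';  python3 -m handwheel '{"gripper":[0,0,0],"travel":[[0,-0.01,0],[0,0,0],[0,0,0]],"spin":[0,0,0]}';python3 -m handwheel '{"gripper":[0,0,0],"travel":[[0,-0.01,0],[0,0,0],[0,0,0]],"spin":[0,0,0]}'
```

```text
time: 4.0
ee_pos: [0.4522, -0.1973, 0.0531]
orientation: [1.0, 0.008, -0.0, -0.0]
ft_force: [0.5, 0.1, 0.5]
gripper_width: -0.0002
time: 4.3
ee_pos: [0.4521, -0.1868, 0.0533]
orientation: [1.0, 0.008, -0.0, -0.0]
ft_force: [0.2, -0.7, 0.5]
gripper_width: -0.0002
time: 4.6
ee_pos: [0.4519, -0.1768, 0.0533]
orientation: [1.0, 0.008, -0.0, -0.0]
ft_force: [-0.8, -0.2, -0.1]
gripper_width: 0.0001
time: 4.9
ee_pos: [0.4518, -0.1668, 0.0533]
orientation: [1.0, 0.008, -0.0, -0.0]
ft_force: [-0.0, 0.8, 0.5]
gripper_width: -0.0002
```

```bash
python3 -m handwheel '{"gripper":[0,0],"travel":[[0,-0.01,0],[0,0,0]],"spin":[0,0]}';  python3 -m handwheel '{"gripper":[0,0],"travel":[[0,-0.01,0],[0,0,0]],"spin":[0,0]}';python3 -m handwheel '{"gripper":[0,0],"travel":[[0,-0.01,0],[0,0,0]],"spin":[0,0]}';python3 -m handwheel '{"gripper":[0,0],"travel":[[0,-0.01,0],[0,0,0]],"spin":[0,0]}'
```

```text
time: 5.1
ee_pos: [0.4516, -0.1563, 0.0533]
orientation: [1.0, 0.008, -0.0, -0.0]
ft_force: [-0.2, 1.1, 0.8]
gripper_width: -0.0001
time: 5.3
ee_pos: [0.4515, -0.1462, 0.0534]
orientation: [1.0, 0.008, 0.0, -0.0]
ft_force: [-0.2, 0.8, 1.3]
gripper_width: 0.0002
time: 5.5
ee_pos: [0.4514, -0.1363, 0.0534]
orientation: [1.0, 0.008, 0.0, -0.0]
ft_force: [0.0, 0.5, 2.8]
gripper_width: -0.0003
time: 5.7
ee_pos: [0.4514, -0.1264, 0.0535]
orientation: [1.0, 0.008, 0.0, -0.0]
ft_force: [-0.2, -1.8, 3.7]
gripper_width: -0.0002
```

```bash
for i in 1; do python3 -m handwheel '{"gripper":[0,0],"travel":[[0,-0.005,0],[0,0,0]],"spin":[0,0]}'; done;  python3 -m handwheel '{"gripper":[0,0],"travel":[[0,-0.005,0],[0,0,0]],"spin":[0,0]}';python3 -m handwheel '{"gripper":[0,0],"travel":[[0,-0.005,0],[0,0,0]],"spin":[0,0]}'
```

```text
time: 5.9
ee_pos: [0.4513, -0.1219, 0.0535]
orientation: [1.0, 0.008, 0.0, 0.0]
ft_force: [0.5, -2.3, 5.3]
gripper_width: 0.0001
time: 6.1
ee_pos: [0.4514, -0.1172, 0.0537]
orientation: [1.0, 0.008, 0.0, 0.0]
ft_force: [-0.5, -2.7, 7.3]
gripper_width: 0.0002
time: 6.3
ee_pos: [0.4515, -0.1125, 0.0539]
orientation: [1.0, 0.008, 0.001, 0.001]
ft_force: [-0.8, -3.9, 8.4]
gripper_width: -0.0002
```

```bash
python3 -m handwheel '{"gripper":[0,0],"travel":[[0,-0.005,0],[0,0,0]],"spin":[0,0]}';  python3 -m handwheel '{"gripper":[0,0],"travel":[[0,-0.005,0],[0,0,0]],"spin":[0,0]}';python3 -m handwheel '{"gripper":[0,0],"travel":[[0,-0.005,0],[0,0,0]],"spin":[0,0]}'
```

```text
time: 6.5
ee_pos: [0.4516, -0.1076, 0.054]
orientation: [1.0, 0.008, 0.001, 0.001]
ft_force: [-0.5, -4.2, 8.6]
gripper_width: 0.0001
time: 6.7
ee_pos: [0.4516, -0.1026, 0.054]
orientation: [1.0, 0.008, 0.001, 0.001]
ft_force: [0.2, -3.5, 8.8]
gripper_width: 0.0005
time: 6.9
ee_pos: [0.4515, -0.0975, 0.054]
orientation: [1.0, 0.008, 0.001, 0.001]
ft_force: [0.3, -3.9, 8.4]
gripper_width: -0.0003
```

```bash
python3 -m handwheel '{"gripper":[0,0],"travel":[[0,-0.005,0],[0,0,0]],"spin":[0,0]}';  python3 -m handwheel '{"gripper":[0,0],"travel":[[0,-0.005,0],[0,0,0]],"spin":[0,0]}';python3 -m handwheel '{"gripper":[0,0],"travel":[[0,-0.005,0],[0,0,0]],"spin":[0,0]}';python3 -m handwheel '{"gripper":[0,0],"travel":[[0,-0.005,0],[0,0,0]],"spin":[0,0]}';  python3 -m handwheel '{"gripper":[0,0],"travel":[[0,-0.005,0],[0,0,0]],"spin":[0,0]}';python3 -m handwheel '{"gripper":[0,0],"travel":[[0,-0.01,0],[0,0,0]],"spin":[0,0]}'
```

```text
time: 7.1
ee_pos: [0.4514, -0.0925, 0.054]
orientation: [1.0, 0.008, 0.001, 0.001]
ft_force: [0.4, -4.0, 8.5]
gripper_width: 0.0
time: 7.3
ee_pos: [0.4514, -0.0876, 0.054]
orientation: [1.0, 0.008, 0.001, 0.001]
ft_force: [0.5, -5.0, 7.7]
gripper_width: 0.0005
time: 7.5
ee_pos: [0.4513, -0.0826, 0.054]
orientation: [1.0, 0.008, 0.001, 0.001]
ft_force: [0.3, -4.2, 9.0]
gripper_width: -0.0001
time: 7.7
ee_pos: [0.4512, -0.0774, 0.054]
orientation: [1.0, 0.008, 0.001, 0.001]
ft_force: [0.6, -4.3, 10.1]
gripper_width: -0.0001
time: 7.9
ee_pos: [0.4511, -0.0723, 0.054]
orientation: [1.0, 0.008, 0.001, 0.0]
ft_force: [0.2, -3.0, 9.3]
gripper_width: -0.0002
time: 8.1
ee_pos: [0.4509, -0.0616, 0.0539]
orientation: [1.0, 0.008, 0.001, -0.0]
ft_force: [0.6, -0.5, 7.6]
gripper_width: -0.0002
```

```bash
python3 -m handwheel '{"gripper":[0,0],"travel":[[0,-0.005,0],[0,0,0]],"spin":[0,0]}';  python3 -m handwheel '{"gripper":[0,0],"travel":[[0,-0.005,0],[0,0,0]],"spin":[0,0]}';python3 -m handwheel '{"gripper":[0,0],"travel":[[0,-0.005,0],[0,0,0]],"spin":[0,0]}';python3 -m handwheel '{"gripper":[0,0],"travel":[[0,-0.005,0],[0,0,0]],"spin":[0,0]}';  python3 -m handwheel '{"gripper":[0,0],"travel":[[0,-0.01,0],[0,0,0]],"spin":[0,0]}'
```

```text
time: 8.3
ee_pos: [0.4506, -0.0569, 0.0537]
orientation: [1.0, 0.008, 0.001, 0.0]
ft_force: [1.3, -1.7, 6.8]
gripper_width: -0.0002
time: 8.5
ee_pos: [0.4503, -0.0519, 0.0535]
orientation: [1.0, 0.008, 0.0, 0.0]
ft_force: [0.6, -0.9, 4.7]
gripper_width: -0.0
time: 8.7
ee_pos: [0.4499, -0.0467, 0.0533]
orientation: [1.0, 0.008, 0.0, -0.0]
ft_force: [0.6, -1.7, 2.9]
gripper_width: 0.0002
time: 8.9
ee_pos: [0.4496, -0.0416, 0.0532]
orientation: [1.0, 0.008, -0.0, -0.0]
ft_force: [-0.1, -0.3, 3.0]
gripper_width: 0.0002
time: 9.1
ee_pos: [0.4493, -0.0311, 0.0531]
orientation: [1.0, 0.008, -0.0, -0.0]
ft_force: [-0.5, 1.9, 1.9]
gripper_width: 0.0001
```

The sweep's symmetric midpoint is y≈-0.088, but sliding friction may bias it. I'll sweep back the other way and average.

```bash
python3 -m handwheel '{"gripper":[0,0],"travel":[[0,0.01,0],[0,0,0]],"spin":[0,0]}';  for k in 1 ; do python3 -m handwheel '{"gripper":[0,0],"travel":[[0,0.005,0],[0,0,0]],"spin":[0,0]}'; python3 -m handwheel '{"gripper":[0,0],"travel":[[0,0.005,0],[0,0,0]],"spin":[0,0]}';python3 -m handwheel '{"gripper":[0,0],"travel":[[0,0.005,0],[0,0,0]],"spin":[0,0]}';  python3 -m handwheel '{"gripper":[0,0],"travel":[[0,0.005,0],[0,0,0]],"spin":[0,0]}'; python3 -m handwheel '{"gripper":[0,0],"travel":[[0,0.005,0],[0,0,0]],"spin":[0,0]}'; python3 -m handwheel '{"gripper":[0,0],"travel":[[0,0.01,0],[0,0,0]],"spin":[0,0]}'; done | grep -E 'pos|ft'
```

```text
time: 9.3
ee_pos: [0.4498, -0.0425, 0.0534]
orientation: [1.0, 0.008, -0.0, -0.0]
ft_force: [-0.8, 2.7, 6.6]
gripper_width: -0.0
ee_pos: [0.4501, -0.0475, 0.0536]
ft_force: [-0.3, 4.4, 7.5]
ee_pos: [0.4504, -0.0524, 0.0538]
ft_force: [-1.1, 4.7, 8.8]
ee_pos: [0.4506, -0.0573, 0.0538]
ft_force: [-0.1, 4.6, 8.6]
ee_pos: [0.4507, -0.0623, 0.0539]
ft_force: [-0.3, 4.3, 7.6]
ee_pos: [0.4508, -0.0674, 0.0538]
ft_force: [-0.8, 4.1, 9.2]
ee_pos: [0.4509, -0.0777, 0.0539]
ft_force: [0.5, 4.4, 10.3]
```

```bash
(python3 -m handwheel '{"gripper":[0,0],"travel":[[0,0.01,0],[0,0,0]],"spin":[0,0]}';  python3 -m handwheel '{"gripper":[0,0],"travel":[[0,0.01,0],[0,0,0]],"spin":[0,0]}'; python3 -m handwheel '{"gripper":[0,0],"travel":[[0,0.005,0],[0,0,0]],"spin":[0,0]}';python3 -m handwheel '{"gripper":[0,0],"travel":[[0,0.005,0],[0,0,0]],"spin":[0,0]}';  python3 -m handwheel '{"gripper":[0,0],"travel":[[0,0.005,0],[0,0,0]],"spin":[0,0]}'; python3 -m handwheel '{"gripper":[0,0],"travel":[[0,0.005,0],[0,0,0]],"spin":[0,0]}'; python3 -m handwheel '{"gripper":[0,0],"travel":[[0,0.005,0],[0,0,0]],"spin":[0,0]}';  python3 -m handwheel '{"gripper":[0,0],"travel":[[0,0.005,0],[0,0,0]],"spin":[0,0]}'; python3 -m handwheel '{"gripper":[0,0],"travel":[[0,0.005,0],[0,0,0]],"spin":[0,0]}') | grep -E 'pos|ft'
```

```text
ee_pos: [0.4511, -0.0879, 0.0539]
ft_force: [-1.3, 4.3, 9.9]
ee_pos: [0.4512, -0.0984, 0.0539]
ft_force: [-0.6, 0.8, 8.3]
ee_pos: [0.4512, -0.103, 0.0538]
ft_force: [0.8, 1.3, 7.9]
ee_pos: [0.4512, -0.1078, 0.0537]
ft_force: [-0.2, 3.2, 6.1]
ee_pos: [0.4511, -0.1129, 0.0535]
ft_force: [0.2, 2.5, 5.4]
ee_pos: [0.451, -0.118, 0.0534]
ft_force: [1.0, 0.7, 4.9]
ee_pos: [0.451, -0.1228, 0.0532]
ft_force: [-0.2, -0.2, 2.7]
ee_pos: [0.4511, -0.1277, 0.0532]
ft_force: [-0.6, 0.4, 2.5]
ee_pos: [0.4512, -0.1327, 0.0532]
ft_force: [-0.3, -0.9, 1.7]
```

```bash
python3 -m handwheel '{"gripper":[0,0,0,0,0,0],"travel":[[0,0,0.0],[0,0,-0.007],[0,-0.025,0],[0,-0.0255,0],[0,0,0],[0,0,0]],"spin":[0,0,0,0,0,0]}'; python3 -m handwheel '{"gripper":[0,0,0,0],"travel":[[0,0,0.003],[0,0,0.001],[0,0,0],[0,0,0]],"spin":[0,0,0,0]}'; python3 -m handwheel '{"gripper":[0,0],"travel":[[0,0,0.001],[0,0,0]],"spin":[0,0]}'
```

```text
time: 12.9
ee_pos: [0.4506, -0.0813, 0.0607]
orientation: [1.0, 0.009, 0.0, 0.0]
ft_force: [0.0, -0.1, 0.0]
gripper_width: 0.0002
time: 13.3
ee_pos: [0.4504, -0.082, 0.0562]
orientation: [1.0, 0.008, -0.0, -0.0]
ft_force: [-0.6, -0.9, -0.5]
gripper_width: -0.0003
time: 13.5
ee_pos: [0.4505, -0.0819, 0.0553]
orientation: [1.0, 0.008, 0.0, 0.0]
ft_force: [-0.7, -1.2, 2.0]
gripper_width: -0.0
```

```bash
python3 -m handwheel '{"gripper":[0,0,0],"travel":[[0,0,0.001],[0,0,0],[0,0,0]],"spin":[0,0,0]}'; python3 - <<'E'
from h import *
F=[manip.get_obs()['ft_force'][2]]
b=optics.camera('side');a=optics.camera('top');cv2.imwrite('pics/load_top.png',a);cv2.imwrite('pics/load_side.png',b)
for i in range(4): optics.camera('side');F.append(manip.get_obs()['ft_force'][2])
print(np.round(F,1))
for n,im,ref in(('side',b,cv2.imread('pics/2.png')),('top',a,cv2.imread('pics/1.png'))):
  g=lambda q:cv2.cvtColor(q,cv2.COLOR_BGR2GRAY).astype(np.float32)
  for nm,y in(('left end',.05),('right end',-.215)):
    for x in(.40,.51):
      c=proj(n,[x,y,.056])[0].astype(int); s=np.s_[c[1]-16:c[1]+16,c[0]-16:c[0]+16]
      print(n,nm,x,c,cv2.phaseCorrelate(g(ref)[s],g(im)[s],cv2.createHanningWindow((32,32),5)), 'exp px for 1mm drop',proj(n,[x,y,.055])[0]-proj(n,[x,y,.056])[0])
E
```

```text
time: 13.8
ee_pos: [0.4506, -0.0819, 0.0546]
orientation: [1.0, 0.008, 0.0, 0.0]
ft_force: [-1.5, -1.2, 5.3]
gripper_width: 0.0001
[5.3 5.3 5.7 6.  6.1]
side left end 0.4 [236 211] ((-0.11451093991157535, -0.041952990785144806), 0.7523936028592288) exp px for 1mm drop [0.03536715 0.347095  ]
side left end 0.51 [278 205] ((-0.1663847148429909, 0.27735983781194307), 0.6116754650138319) exp px for 1mm drop [0.0204289  0.34213942]
side right end 0.4 [249 266] ((0.11020233680982017, 0.12148117156405114), 0.9865211313590407) exp px for 1mm drop [0.03800339 0.40776961]
side right end 0.51 [301 257] ((-0.07865957807238644, 0.36832701080613894), 0.9065900784917176) exp px for 1mm drop [0.01543494 0.40127582]
top left end 0.4 [266 283] ((-0.3229597953195551, 0.2234106118906496), 0.732446530717425) exp px for 1mm drop [0.05459531 0.05934631]
top left end 0.51 [284 237] ((0.7366544774166748, -0.07403597983255139), 0.7337444815784693) exp px for 1mm drop [0.03396846 0.10588951]
top right end 0.4 [383 324] ((-0.014785972850969387, 0.08064629285558667), 1.0189291718415916) exp px for 1mm drop [-0.07586456  0.01478982]
top right end 0.51 [396 275] ((0.16640987547149422, 0.42862084821938495), 0.9606388611719012) exp px for 1mm drop [-0.08749614  0.06807773]
```

The 6 N press read 5.3–6.1 N at 5 N/mm, and both ends of the board sank alike (~0.8 mm), so the bar is confirmed at y≈-0.082. Next I'll lift, open and go over the small mill.

```bash
python3 -m handwheel '{"gripper":[0,0,0,0.0854,0.0854],"travel":[[0,0,-0.02],[0,0,-0.045],[0,0,-0.045],[0,0,-0.045],[0,0,0]],"spin":[0,0,0,0,0]}'; python3 -m handwheel '{"gripper":[0.0854,0.0854,0.0854,0.0854,0.0854,0.0854,0.0854,0.0854],"travel":[[0,-0.043,0],[0,-0.043,0],[0,-0.043,0],[0,-0.043,0],[0,-0.043,0],[0,-0.043,0],[0,-0.043,0],[-0.003,-0.041,0]],"spin":[0,0,0,0,0,0,0,0]}'; python3 -m handwheel '{"gripper":[0.0854,0.0854,0.0854],"travel":[[0,0,0],[0,0,0],[0,0,0]],"spin":[0,0,0]}'; python3 - <<'E'
from h import *
a=optics.camera('top');b=optics.camera('side')
cv2.imwrite('pics/4.png',np.hstack([cv2.resize(a[120:300,100:260],(480,540)),cv2.resize(b[60:240,170:270],(300,540))]))
p=manip.get_obs()['ee_pos'];print(p,proj('top',p),proj('side',p))
E
```

```text
time: 14.6
ee_pos: [0.4531, -0.0821, 0.2147]
orientation: [1.0, 0.008, 0.004, 0.001]
ft_force: [-0.4, -0.1, -0.1]
gripper_width: 0.0283
time: 15.4
ee_pos: [0.4393, 0.1216, 0.2209]
orientation: [0.994, 0.097, -0.007, -0.056]
ft_force: [0.0, 0.5, 0.4]
gripper_width: 0.0853
time: 15.7
ee_pos: [0.4395, 0.1202, 0.2211]
orientation: [0.994, 0.096, -0.006, -0.056]
ft_force: [-1.0, -0.6, -0.5]
gripper_width: 0.0855
[0.43962702 0.12009015 0.22121524] [[228.2447055  239.14789572]] [[242.74242114 140.4635327 ]]
```

View pics/4.png

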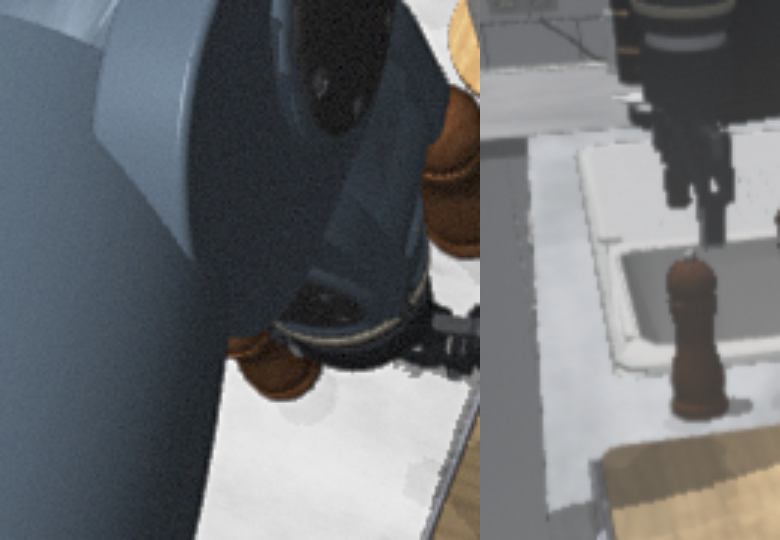

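```bash
python3 -c "
from h import *
o=manip.get_obs();print(o['joint_positions'],o['ee_pos'],o['orientation'])"; python3 -m handwheel '{"gripper":[0.0854,0.0854,0.0854],"travel":[[0,0,0],[0,0,0],[0,0,0]],"spin":[-0.13,-0.13,-0.13]}'; python3 -c "
from h import *
o=manip.get_obs();print(o['joint_positions'],o['ee_pos'],o['orientation'])"
```

```text
[ 0.19115591  0.12373686 -0.18934351  1.25963293  0.1122837   3.14060591] [0.43962702 0.12009015 0.22121524] [ 0.99382513  0.0957189  -0.00628003 -0.05576801]
time: 16.1
ee_pos: [0.4397, 0.1201, 0.2213]
orientation: [0.956, 0.289, 0.005, -0.056]
ft_force: [0.1, 0.6, 0.7]
gripper_width: 0.0853
[ 0.1910556   0.1237499  -0.18916259  1.25970258  0.11235622  2.74527535] [0.43970114 0.12008058 0.22128131] [ 0.95568757  0.28897712  0.00484931 -0.05594611]
```

Joint 6 hit its limit (3.14), which left the tool leaning about 6.4° toward +y. Moves can only spin about the tool axis, so I'll turn the closing line into the lean's horizontal axis. The pads then stay parallel to the mill's axis, joint 6 returns to mid-range, and pure shifts keep the mill upright.

```bash
python3 -m handwheel '{"gripper":[0.0854,0.0854,0.0854,0.0854,0.0854,0.0854,0.0854,0.0854],"travel":[[0,0,0],[0,0,0],[0,0,0],[0,0,0],[0,0,0],[0,0,0],[0,0,0],[0,0,0]],"spin":[-0.149,-0.149,-0.149,-0.149,-0.149,-0.149,-0.149,-0.149]}'; cat > go.py <<'E'
from h import *
import sys
from scipy.spatial.transform import Rotation as Ro
o=manip.get_obs();R=Ro.from_quat(o['orientation']).as_matrix()
print('t',o['time'],'q',np.round(o['joint_positions'],3),'p',np.round(o['ee_pos'],4),'w',o['gripper_width'],'F',np.round(o['ft_force'],1));print(np.round(R,4))
for a in sys.argv[1:]:
    print(a,'tool shift',np.round(R.T@(np.array(eval(a))-o['ee_pos']),4))
E
python3 go.py
```

```text
time: 16.9
ee_pos: [0.4397, 0.1201, 0.2213]
orientation: [0.628, 0.776, 0.035, -0.044]
ft_force: [0.8, 0.2, -0.4]
gripper_width: 0.0854
t 16.9 q [ 0.191  0.124 -0.189  1.26   0.112  1.552] p [0.4397 0.1201 0.2213] w 0.0853913355461241 F [ 0.8  0.2 -0.4]
[[-2.065e-01  9.782e-01 -2.310e-02]
 [ 9.720e-01  2.078e-01  1.097e-01]
 [ 1.121e-01  2.000e-04 -9.937e-01]]
```

```bash
python3 go.py '[.4415,.2628,.2213]' '[.4415,.2628,.118]'
```

```text
t 16.9 q [ 0.191  0.124 -0.189  1.26   0.112  1.552] p [0.4397 0.1201 0.2213] w 0.0853913355461241 F [ 0.8  0.2 -0.4]
[[-2.065e-01  9.782e-01 -2.310e-02]
 [ 9.720e-01  2.078e-01  1.097e-01]
 [ 1.121e-01  2.000e-04 -9.937e-01]]
[.4415,.2628,.2213] tool shift [0.1384 0.0314 0.0156]
[.4415,.2628,.118] tool shift [0.1268 0.0314 0.1182]
```

```bash
python3 -m handwheel '{"gripper":[0.0854,0.0854,0.0854,0.0854,0.0854],"travel":[[0.0346,0.0078,0.004],[0.0346,0.0078,0.004],[0.0346,0.0079,0.004],[0.0346,0.0079,0.0036],[0,0,0]],"spin":[0,0,0,0,0]}'; python3 go.py '[.4415,.2628,.2213]' '[.4415,.2628,.118]'; python3 - <<'E'
from h import *
b=optics.camera('side')
cv2.imwrite('pics/5.png',cv2.resize(b[60:220,160:320],(640,640))[:600])
print(proj('side',manip.get_obs()['ee_pos']))
print(proj('side',[[.442,.2605,.17],[.442,.2605,.0]]))
E
```

```text
time: 17.4
ee_pos: [0.4424, 0.2662, 0.2211]
orientation: [0.629, 0.775, 0.036, -0.044]
ft_force: [0.3, 0.3, -0.1]
gripper_width: 0.0853
t 17.4 q [ 0.477  0.203 -0.092  1.246  0.109  1.843] p [0.4424 0.2662 0.2211] w 0.08531250030215445 F [ 0.3  0.3 -0.1]
[[-2.037e-01  9.788e-01 -2.310e-02]
 [ 9.725e-01  2.050e-01  1.108e-01]
 [ 1.132e-01  1.000e-04 -9.936e-01]]
[.4415,.2628,.2213] tool shift [-0.0031 -0.0016 -0.0006]
[.4415,.2628,.118] tool shift [-0.0148 -0.0016  0.1021]
[[237.49816567 125.59098852]]
[[239.21054936 143.07556081]
 [244.14367437 196.40423526]]
```

View pics/5.png

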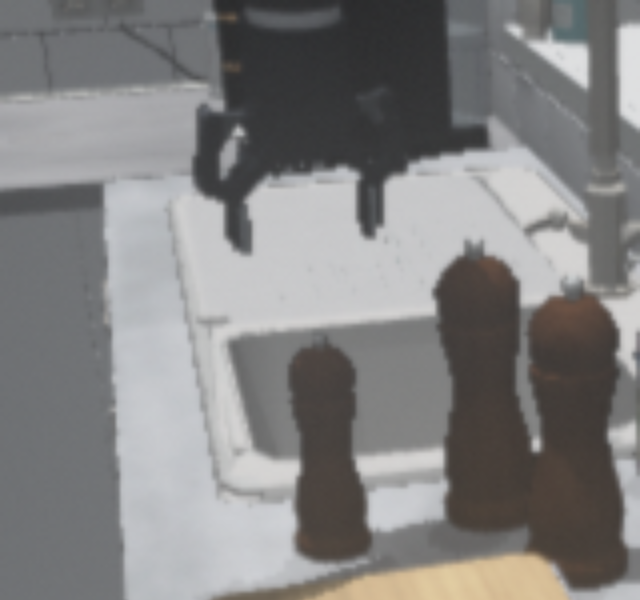

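The open fingers straddle the small mill: they sit at crop columns 238 and 371, with its knob at 320. The big mills stay clear to the right. I'll go straight down and close.

```bash
python3 -m handwheel '{"gripper":[0.0854,0.0854,0.0854,0.0854,0.0854],"travel":[[-0.0061,-0.0016,0.025],[-0.0029,0,0.026],[-0.0029,0,0.026],[-0.0029,0,0.0251],[0,0,0]],"spin":[0,0,0,0,0]}'; python3 go.py '[.4415,.2628,.118]';  python3 -m handwheel '{"gripper":[0.04,0.04,0.03,0.03,0.03,0.03],"travel":[[0,0,0],[0,0,0],[0,0,0],[0,0,0],[0,0,0],[0,0,0]],"spin":[0,0,0,0,0,0]}'
```

```text
time: 17.95
ee_pos: [0.4394, 0.2575, 0.1156]
orientation: [0.631, 0.774, 0.033, -0.045]
ft_force: [-1.0, -0.7, 0.0]
gripper_width: 0.0851
t 17.95 q [ 0.465  0.263 -0.296  0.989  0.108  1.835] p [0.4394 0.2575 0.1156] w 0.08513373742963175 F [-1.  -0.7  0. ]
[[-0.1993  0.9795 -0.0278]
 [ 0.9737  0.2012  0.1071]
 [ 0.1105 -0.0057 -0.9939]]
[.4415,.2628,.118] tool shift [ 0.005   0.0031 -0.0019]
time: 18.55
ee_pos: [0.4422, 0.2604, 0.1202]
orientation: [0.63, 0.774, 0.037, -0.043]
ft_force: [0.4, 0.6, 7.5]
gripper_width: 0.0457
```

The width of 45.7 mm with 7.5 N of uplift suggests I gripped a little above the head's widest part. I'll reopen, go 9 mm lower, recentre and close again.

```bash
python3 -m handwheel '{"gripper":[0.0854,0.0854,0.0854,0.0854],"travel":[[0,0,0],[0,0,0],[0,0,0],[0,0,0]],"spin":[0,0,0,0]}'; python3 go.py '[.4415,.2635,.109]'; python3 - <<'E'
from h import *
b=optics.camera('side')
cv2.imwrite('pics/6.png',cv2.resize(b[90:215,200:290],(432,600)))
for d in optics.trace('side','pepper_mill'):
    ys,xs=np.where(d['pixels']);print(d['conf'],xs.min(),xs.max(),ys.min(),ys.max())
print(proj('side',manip.get_obs()['ee_pos']))
E
```

```text
time: 18.95
ee_pos: [0.4412, 0.2598, 0.1183]
orientation: [0.63, 0.774, 0.035, -0.044]
ft_force: [0.3, -0.1, 0.4]
gripper_width: 0.0852
t 18.95 q [ 0.467  0.261 -0.291  0.99   0.109  1.835] p [0.4412 0.2598 0.1183] w 0.08521329625166223 F [ 0.3 -0.1  0.4]
[[-2.014e-01  9.792e-01 -2.310e-02]
 [ 9.730e-01  2.027e-01  1.099e-01]
 [ 1.123e-01 -3.000e-04 -9.937e-01]]
[.4415,.2635,.109] tool shift [0.0025 0.001  0.0097]
0.71 232 252 144 200
0.69 291 316 129 207
0.64 375 393 228 267
0.62 268 293 120 192
[[240.51804006 160.0020006 ]]
```

View pics/6.png

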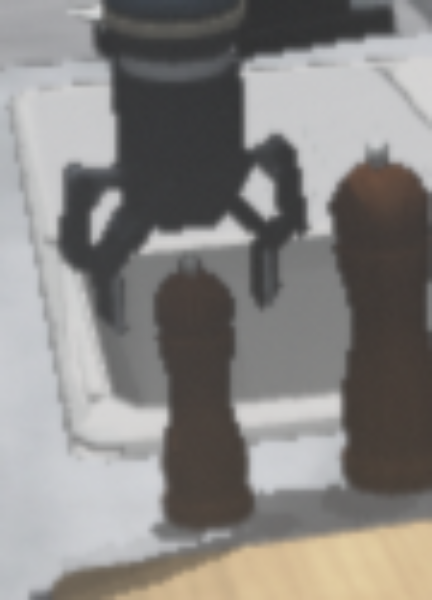

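The mill still stands upright in the same place (columns 232–252), centred between the fingers. Now the lower grip.

```bash
python3 -m handwheel '{"gripper":[0.0854,0.0854,0.0854],"travel":[[0.0025,0.001,0.0095],[0,0,0],[0,0,0]],"spin":[0,0,0]}'; python3 -m handwheel '{"gripper":[0.03,0.03,0.03,0.03,0.03,0.03],"travel":[[0,0,0],[0,0,0],[0,0,0],[0,0,0],[0,0,0],[0,0,0]],"spin":[0,0,0,0,0,0]}';python3 go.py
```

```text
time: 19.35
ee_pos: [0.4411, 0.2635, 0.1086]
orientation: [0.63, 0.774, 0.035, -0.044]
ft_force: [-0.2, 0.4, -0.6]
gripper_width: 0.0854
time: 19.95
ee_pos: [0.4415, 0.2636, 0.1097]
orientation: [0.63, 0.774, 0.036, -0.044]
ft_force: [-1.4, -0.6, 5.0]
gripper_width: 0.047
t 19.95 q [ 0.473  0.271 -0.301  0.969  0.109  1.842] p [0.4415 0.2636 0.1097] w 0.047041345292542565 F [-1.4 -0.6  5. ]
[[-2.014e-01  9.792e-01 -2.270e-02]
 [ 9.730e-01  2.027e-01  1.104e-01]
 [ 1.127e-01  1.000e-04 -9.936e-01]]
```

```bash
python3 -m handwheel '{"gripper":[0.03,0.03,0.03],"travel":[[0.0017,0,-0.0149],[0.0017,0,-0.0149],[0,0,0]],"spin":[0,0,0]}'; python3 -m handwheel '{"gripper":[0.03,0.03,0.03,0.03,0.03],"travel":[[0.0034,0,-0.0298],[0.0034,0,-0.0298],[0.0023,0,-0.0199],[0,0,0],[0,0,0]],"spin":[0,0,0,0,0]}'; python3 - <<'E'
from h import *
b=optics.camera('side')
cv2.imwrite('pics/7.png',cv2.resize(b[60:215,200:312],(432,598)))
for d in optics.trace('side','pepper_mill'):
    ys,xs=np.where(d['pixels']);print(d['conf'],xs.min(),xs.max(),ys.min(),ys.max())
E
python3 go.py '[.4535,-.079,.2197]'
```

```text
time: 20.25
ee_pos: [0.4423, 0.2639, 0.1404]
orientation: [0.63, 0.774, 0.036, -0.043]
ft_force: [0.3, -0.4, -2.6]
gripper_width: 0.0465
time: 20.75
ee_pos: [0.4412, 0.2635, 0.218]
orientation: [0.63, 0.774, 0.035, -0.044]
ft_force: [-0.5, 0.3, -2.9]
gripper_width: 0.0466
0.94 268 293 120 192
0.74 229 249 106 166
0.6 292 316 129 207
t 20.85 q [ 0.474  0.202 -0.103  1.239  0.108  1.842] p [0.4407 0.2632 0.2173] w 0.046396371238031746 F [-0.2 -0.2 -2.1]
[[-0.2011  0.9792 -0.0254]
 [ 0.9732  0.2027  0.1086]
 [ 0.1115 -0.0029 -0.9938]]
[.4535,-.079,.2197] tool shift [-0.3353 -0.0568 -0.0399]
```

View pics/7.png

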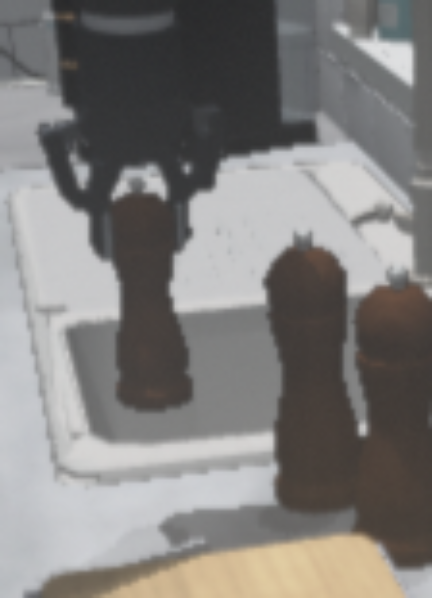

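Held and upright. Carrying it over the bar.

```bash
python3 -m handwheel '{"gripper":[0.03,0.03,0.03,0.03,0.03,0.03,0.03,0.03],"travel":[[-0.012,-0.002,-0.0014],[-0.025,-0.0042,-0.003],[-0.03,-0.0051,-0.0036],[-0.03,-0.0051,-0.0036],[-0.03,-0.0051,-0.0036],[-0.03,-0.0051,-0.0036],[-0.03,-0.0051,-0.0036],[-0.03,-0.0051,-0.0036]],"spin":[0,0,0,0,0,0,0,0]}'; python3 -m handwheel '{"gripper":[0.03,0.03,0.03,0.03,0.03,0.03,0.03,0.03],"travel":[[-0.03,-0.0051,-0.0036],[-0.03,-0.0051,-0.0036],[-0.03,-0.0051,-0.0036],[-0.02,-0.0034,-0.0024],[-0.008,-0.0014,-0.001],[0,0,0],[0,0,0],[0,0,0]],"spin":[0,0,0,0,0,0,0,0]}'; python3 go.py '[.4535,-.079,.2197]' '[.4535,-.079,.169]'
```

```text
time: 21.65
ee_pos: [0.4489, 0.0404, 0.2198]
orientation: [0.63, 0.774, 0.035, -0.044]
ft_force: [-0.0, 0.6, -2.7]
gripper_width: 0.0468
time: 22.45
ee_pos: [0.454, -0.0775, 0.2213]
orientation: [0.63, 0.775, 0.035, -0.044]
ft_force: [-0.2, -0.4, -2.4]
gripper_width: 0.0467
t 22.45 q [-0.237  0.168 -0.136  1.316  0.102  1.126] p [ 0.454  -0.0775  0.2213] w 0.04670708399649221 F [-0.2 -0.4 -2.4]
[[-2.023e-01  9.790e-01 -2.350e-02]
 [ 9.728e-01  2.036e-01  1.102e-01]
 [ 1.127e-01 -6.000e-04 -9.936e-01]]
[.4535,-.079,.2197] tool shift [-0.0016 -0.0008  0.0015]
[.4535,-.079,.169] tool shift [-0.0073 -0.0007  0.0519]
```

```bash
python3 -m handwheel '{"gripper":[0.03,0.03,0.03,0.03,0.03],"travel":[[-0.0033,-0.0007,0.0169],[-0.002,0,0.0175],[-0.002,0,0.0175],[0,0,0],[0,0,0]],"spin":[0,0,0,0,0]}'; python3 go.py; cat > chk.py <<'E'
from h import *
import sys
n=sys.argv[1]; z0=float(sys.argv[2])
a=optics.camera('top');T=optics.trace('top','pepper_mill')
b=optics.camera('side');S=optics.trace('side','pepper_mill')
cv2.imwrite(n,np.hstack([cv2.resize(a[160:360,220:440],(440,400)),cv2.resize(b[100:300,190:350],(320,400))]))
for z in(z0,z0+.17):print('expect',z,proj('side',[.4535,-.082,z]),proj('top',[.4535,-.082,z]))
for c,L in(('side',S),('top',T)):
  for d in L:
    ys,xs=np.where(d['pixels']);base=xs[ys>ys.max()-8]
    print(c,round(d['conf'],2),xs.min(),xs.max(),ys.min(),ys.max(),'basecol',(base.min()+base.max())/2)
E
python3 chk.py pics/8.png .059
```

```text
time: 22.95
ee_pos: [0.4537, -0.0792, 0.1694]
orientation: [0.63, 0.775, 0.035, -0.044]
ft_force: [1.4, -0.9, -2.9]
gripper_width: 0.0469
t 22.95 q [-0.24   0.196 -0.238  1.187  0.102  1.123] p [ 0.4537 -0.0792  0.1694] w 0.04693304765672136 F [ 1.4 -0.9 -2.9]
[[-2.024e-01  9.790e-01 -2.350e-02]
 [ 9.728e-01  2.038e-01  1.101e-01]
 [ 1.126e-01 -6.000e-04 -9.936e-01]]
expect 0.059 [[264.93557938 231.32573176]] [[331.37165234 280.03643257]]
expect 0.229 [[259.87037541 163.47006135]] [[334.85005641 266.73078062]]
side 0.84 251 276 163 237 basecol 264.0
side 0.84 291 316 129 207 basecol 306.0
side 0.64 272 292 120 192 basecol 282.0
top 0.81 230 271 148 206 basecol 255.5
```

View pics/8.png

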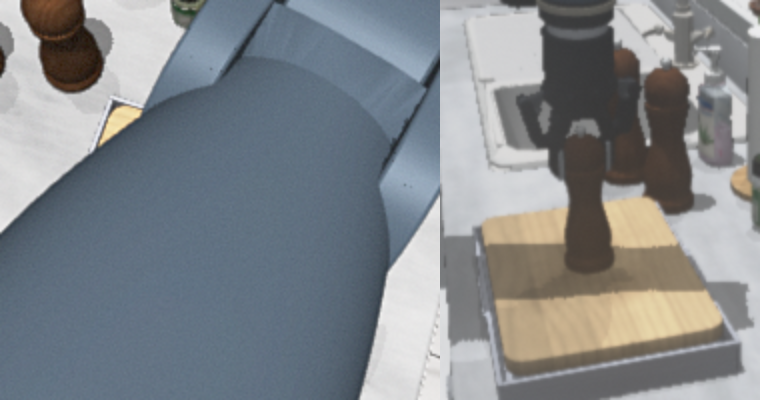

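The mill is upright just above the board (side view: base column 264 against 265 expected, bottom row 237). Lowering to contact.

```bash
(python3 -m handwheel '{"gripper":[0.03,0.03],"travel":[[-0.0002,0,0.002],[0,0,0]],"spin":[0,0]}'; python3 -m handwheel '{"gripper":[0.03,0.03],"travel":[[-0.0001,0,0.001],[0,0,0]],"spin":[0,0]}'; python3 -m handwheel '{"gripper":[0.03,0.03],"travel":[[-0.0001,0,0.001],[0,0,0]],"spin":[0,0]}') | grep -E 'pos|ft'
```

```text
ee_pos: [0.4538, -0.0798, 0.1672]
ft_force: [-0.3, -0.4, -2.9]
ee_pos: [0.4536, -0.0798, 0.166]
ft_force: [-0.7, 0.1, -3.4]
ee_pos: [0.4538, -0.0798, 0.1651]
ft_force: [-0.5, 0.1, -1.8]
```

```bash
(python3 -m handwheel '{"gripper":[0.03,0.03,0.03],"travel":[[-0.0001,0,0.0007],[0,0,0],[0,0,0]],"spin":[0,0,0]}'; python3 -m handwheel '{"gripper":[0.03,0.03],"travel":[[0,0,0.0003],[0,0,0]],"spin":[0,0]}') | grep -E 'pos|ft'; python3 -m handwheel '{"gripper":[0.055,0.055,0.06,0.085,0.085,0.085],"travel":[[0,0,0],[0,0,0],[0,0,0],[0,0,0],[0,0,0],[0,0,0]],"spin":[0,0,0,0,0,0]}'
```

```text
ee_pos: [0.4538, -0.0798, 0.1645]
ft_force: [-0.2, -0.0, 1.2]
ee_pos: [0.4538, -0.0798, 0.1642]
ft_force: [-0.5, -0.0, 3.6]
time: 24.85
ee_pos: [0.4537, -0.0798, 0.1641]
orientation: [0.63, 0.774, 0.035, -0.044]
ft_force: [0.4, 0.0, 0.6]
gripper_width: 0.0848
```

Released. Backing straight up and moving away toward the robot's right for a clear view.

```bash
python3 -m handwheel '{"gripper":[0.085,0.085,0.085,0.085,0.085],"travel":[[0.0023,0,-0.0199],[0.0045,0,-0.0397],[0.0045,0,-0.0397],[0.0045,0,-0.0397],[0,0,0]],"spin":[0,0,0,0,0]}';  python3 -m handwheel '{"gripper":[0.085,0.085,0.085,0.085,0.085,0.085,0.085],"travel":[[-0.04,-0.0268,0],[-0.04,-0.0268,0],[-0.04,-0.0268,0],[-0.04,-0.0268,0],[-0.04,-0.0268,0],[-0.04,-0.0268,0],[0,0,0]],"spin":[0,0,0,0,0,0,0]}'; python3 go.py; python3 chk.py pics/9.png .056; python3 - <<'E'
from h import *
b=optics.camera('side');a=optics.camera('top');g=lambda q:cv2.cvtColor(q,cv2.COLOR_BGR2GRAY).astype(np.float32)
for n,im,ref in(('side',b,cv2.imread('pics/2.png')),):
  for y in(.05,-.215):
    for x in(.40,.51):
      c=proj(n,[x,y,.056])[0].astype(int); s=np.s_[c[1]-16:c[1]+16,c[0]-16:c[0]+16]
      print(y,x,cv2.phaseCorrelate(g(ref)[s],g(im)[s],cv2.createHanningWindow((32,32),5)))
for o in('salt_shaker','mug','spice_jar'):print(o,optics.spot_in('top',o)[0]['centre'],optics.spot_in('side',o)[0]['centre'])
E
```

```text
time: 25.35
ee_pos: [0.4554, -0.08, 0.3087]
orientation: [0.63, 0.774, 0.037, -0.04]
ft_force: [1.2, -0.5, -0.4]
gripper_width: 0.0852
time: 26.05
ee_pos: [0.3424, -0.35, 0.2754]
orientation: [0.632, 0.773, 0.035, -0.044]
ft_force: [-0.6, 0.4, -0.0]
gripper_width: 0.085
t 26.05 q [-0.832  0.242  0.097  1.524  0.056  0.538] p [ 0.3424 -0.35    0.2754] w 0.08504666132974667 F [-0.6  0.4 -0. ]
[[-0.1961  0.9803 -0.0243]
 [ 0.9741  0.1976  0.1101]
 [ 0.1127 -0.0021 -0.9936]]
expect 0.056 [[265.01910073 232.4446201 ]] [[331.32191308 280.22669603]]
expect 0.226 [[259.96581271 164.74858075]] [[334.77485691 267.01843505]]
side 0.96 250 276 165 239 basecol 263.5
side 0.88 291 317 129 207 basecol 306.5
top 0.92 320 349 255 293 basecol 332.5
top 0.92 229 271 147 206 basecol 254.5
top 0.81 168 222 149 205 basecol 206.0
0.05 0.4 ((0.027186853409379097, 0.1752524194565659), 0.6623929389752448)
0.05 0.51 ((0.14850808399672388, 0.07080226976409953), 0.6844791676849127)
-0.215 0.4 ((-0.17091888838412927, 0.23940366657628154), 0.5538851669989526)
-0.215 0.51 ((-0.0855024151970376, 0.1892289627959105), 0.9899315191432834)
salt_shaker [411.4, 198.4] [384.9, 249.8]Traceback (most recent call last):
  File "<stdin>", line 8, in <module>
IndexError: list index out of range
```

View pics/9.png

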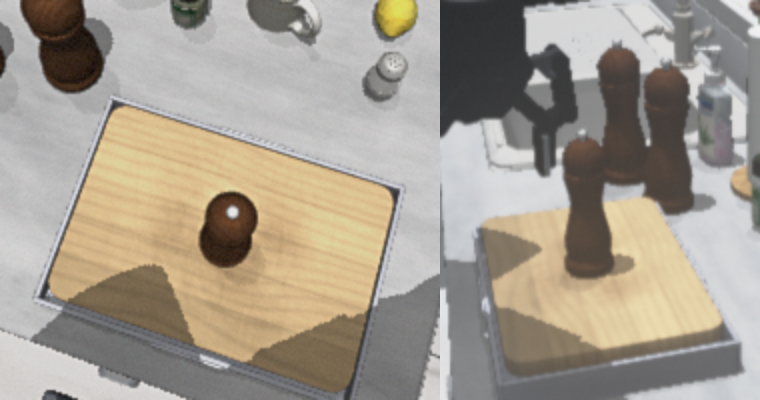

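The mill stands upright and free on the board, at base column about 264 (265 expected). Both ends of the board have sunk alike, by under 0.6 mm, so it is level. The other things are where they were. Handing in.

```bash
python3 -c "
from rig import finish_job
print(finish_job())"
```

```text
the job is handed in; nothing more can be done
None
```

The smallest pepper mill now stands upright on the board over the bar, with the gripper open and clear. I handed the job in at about 26 s on the robot's clock.

- **Finding the bar:** I slid the closed fingertips along the board in both directions, and no reading went above 10.3 N. The midpoints were y ≈ -0.088 going one way and about -0.076 coming back, a difference I put down to friction. I took the average, -0.082.
- **Checking it:** Pressing there read 5.3–6.1 N, with the firm 5 N per mm expected over the bar. In the side view both ends of the board sank alike, about 0.8 mm where the picture was clearest.
- **Moving the mill:** On the way to the mill, joint 6 hit its limit and left the tool leaning about 6°. I turned the gripper so the lean did not tip the mill, and only shifted it after that. My first grip sat a little high on the head, so I opened and gripped again lower down.
- **Last checks:** The mill was upright within about 1–2 pixels of where it should be. Both ends of the board were down alike by roughly 0.2–0.6 mm, and the wrist force was about zero.
- **Not fully checked:** The final network check confirmed only the salt shaker in place, because it then missed the mug and stopped before the spice jar. The parts of both that show in the last picture look unmoved.

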